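# Put the vial tray away under the bench riser

### The arm

A 6-joint arm with a two-finger parallel gripper is mounted at the origin on the work surface. World frame = base frame: x ahead of the robot, y to its left, z up, the work surface at z = 0. Lengths are in m, angles in rad, forces in N, time in s.
With the tool pointing down it reaches from about 0.375 to 0.975 m from the base axis. Payload 3.8 kg.
Tool frame: the origin (TCP) lies at the very end of the fingers, on their centre line; the grasp point (between the pads) lies 19 mm behind it; z points along the fingers, y is the line along which they close (so a half turn about z gives the same grasp; the last joint's range is limited). The gripper opens to 85 mm and grips with 20 to 120 N. Pads are 22 mm wide; open, the fingers measure 114 mm over their backs; the gripper's body (76 mm by 85 mm) begins 54 mm behind the grasp point. The pads swing forward as they close: fully open they stand 13 mm farther back than shut.
Start: joints at [1.148, 0.264, 1.604, -0, 1.274, -0.037], TCP at [0.254, 0.625, 0.231] pointing down, gripper open.
Joint ranges: [-2.63, 2.63], [-0.94, 2.18], [0.31, 2.57], [-1.31, 4.45], [0, 2.66], [-2.55, 2.55]. Speed limits (rad/s): [2.57, 2.57, 3.14, 3.14, 3.14, 3.14].

### API

Orientations are given as a rotation vector (axis times angle).
In Python, from workcell import bot, vision gives the robot as it stands. The module is installed in compiled form; this text tells all that it offers.
- The arm moves only by the tool play_rows, never from a script. Its argument "moves" is a list that holds one entry, the list of rows, each a list of 7 numbers: the turn, a rotation vector about the tool's x, y, z as a fraction of full scale, then the shift along the tool's x, y, z as a fraction of full scale, then the finger opening in mm, from 0 to 85.4. In form: [[[ax, ay, az, x, y, z, jaw], ...]]. A call has 1 to 5 rows; each row shifts and turns the commanded pose from where the row before left it, along the tool's axes as they then stand; what a row does not reach is not made up. Full scale, the value 1, is 0.1 m for a shift and 0.5 rad for a turn. A row lasts 1/12 s, in which the tool goes at most 41.7 mm and 7.16 degrees, less where a joint would pass 70% of its speed; a pose out of reach is approached as far as the arm can. A call with a number of a shift or a turn outside -1 to 1 is refused whole. A call with a gripper value outside its range is refused whole. The fingers move at their own pace and stop on an object; "newtons" is the grip in N (left out, the last holds). Time passes only in rows, so rows that do not move let the fingers close. It gives the time, the measured TCP pose, the force, the opening and the grip force at its end, in the units of the state.
- bot.read_state(): the state, without advancing time (a new reading comes with each control period).
- vision.read_camera(name): name is "scene" or "top"; returns a dict with "image" (384x512x3 uint8, red, green, blue), "depth" (384x512 float32, m along the optical axis (not along the pixel's ray), 0 where there is no reading), "K" (3x3 intrinsics, pixels), "R" (3x3) and "t" (3): a world point X has camera coordinates R X + t. Camera axes: x right, y down, z forward; pixel columns grow to the right and rows downward; lengths in m; the calibration is good to about 2 mm. A picture is of the moment at which its call begins.
- bot.finish_job(): hands the job in; it is judged then, once.
The state is a dict: "time": time; "q": joint angles; "joint_vel": joint speeds; "joint_torque": joint torques, N m; "tool_pos": TCP position; "tcp_rot": TCP orientation; "wrist_force": force on the tool from outside, world axes, zero at the start; "torque": the same for the moment, N m; "width": opening from 0.0 (shut) to 1.0 (fully open); "grip_force": force on a finger pad.
Only numpy, scipy, OpenCV 4.12 (cv2) and the standard library are available. Lean on these libraries where they do the work, as an engineer would, in place of code of your own. Each camera call takes 0.05 s, during which the arm holds its last target. There are 200 camera calls.

### The job

Slide the tray that carries the two vials under the low steel riser, through its open front, grip trailing, fully home until the tray meets the stop strip at the back. Keep both vials standing in the tray all the way, leave the empty tray, the carton and the bottle where they are, and let go.

Things in the scene. Friction and masses are not known exactly. Their poses are not given: they have to be found in the camera images.
- vial_tray: Loose open metal tray holding the two vials, 140 (x) x 100 (y) x 22 high, walls and floor 4, about 0.35 kg. Origin: centre of its underside. A grey upright plate-like grip, 12 thick (y), stands out from the middle of its -x end wall: it runs from x = -68 to x = -140 and from 8 to 52 above the underside. Its +x end goes into the riser first.
- vial_tray_grip (a point): Point inside the vial tray's grip, at (-112, 0, 40) in the tray's frame: a good place to pinch it across its 12 mm thickness (along the tray's y).
- vial_a: Loose amber vial with grey cap, 34 diameter, 52 tall, standing on the vial tray's floor; its top is 56 above the counter. Origin: centre of its underside, z up along the vial.
- vial_b: The other vial, the same as vial_a.
- riser: Fixed steel tunnel-like riser, 150 deep (x), 144 wide (y), 84 high: 6 thick roof (underside at 78) on two full-depth side walls 12 thick, 120 apart inside (10 spare each side of the tray). Open front faces its -x. Stop strip at the back, 16 high, inner face at x = +67. Origin: centre of its underside. Tray against the stop: tray origin at x = -3 here, end wall flush with the front, grip outside.
- bay_mouth (a point): Middle of the riser's open front, at counter height: (-75, 0, 0) in the riser's frame.
- empty_tray: Bystander: an identical tray and grip, with nothing in it. Origin as for the vial tray.
- carton: Bystander: loose closed cardboard carton, 70 x 100 x 60 high. Origin: centre of its underside.
- gel_bottle: Bystander: loose white bottle with blue cap, 60 diameter, 120 tall. Origin: centre of its underside.
Mind the look-alikes: they are no part of the job. Of the things that look like the riser, take the one that is farthest to the robot's right at the start. What is shaped like the vial_tray but blue is not meant.

How it is judged:
At the end, for the whole second after the job is handed in: The vial tray rests on the counter under the riser, grip outwards, its far end within about 9 mm of the stop strip; both vials stand in it within about 14 degrees of upright; everything at rest (x of vial_tray in the frame of riser between -0.012 and 0.004 m and y of vial_tray in the frame of riser between -0.02 and 0.02 m and z of vial_tray in the frame of riser between -0.005 and 0.008 m and linear speed of each of vial_tray, vial_a, vial_b below 0.02 m/s and angle between each of vial_a, vial_b's own z axis and vertical below 0.25 rad and x of vial_a in the frame of vial_tray between -0.07 and 0.07 m and y of vial_a in the frame of vial_tray between -0.05 and 0.05 m and z of vial_a in the frame of vial_tray between -0.002 and 0.015 m and x of vial_b in the frame of vial_tray between -0.07 and 0.07 m and y of vial_b in the frame of vial_tray between -0.05 and 0.05 m and z of vial_b in the frame of vial_tray between -0.002 and 0.015 m and angle between the x axis of vial_tray and the x axis of riser, either way round below 0.2 rad); the robot touches nothing.
It fails at once if a vial tipped over (beyond about 35 degrees) (angle between any of vial_a, vial_b's own z axis and vertical above 0.6 rad).
It fails at once if the empty tray, the carton or the bottle was moved more than 25 mm (distance of any of empty_tray, carton, gel_bottle from where it was at the start of the episode above 0.025 m).
It also fails if it takes over 45 s, if anything falls off the work surface, if the arm or the gripper's body presses on something with over 40 N, if the wrist force passes 120 N, or if a joint passes its speed limit or range.

## Working session

There is one attempt and no reset: what is moved stays moved. The work goes in short steps, Python scripts to look and compute and a tool call to move; the robot and the scene stay as the last step left them, time stands still between calls to the robot, and variables do not carry over. Pictures are saved under pics/ and viewed, at most 10 in all, crops included, and the job is handed in when it is done.

Besides the shell and the picture viewer there is one more tool, called after ">>>" as name(argument=value, ...) on one line, values as JSON. play_rows: Moves the arm, as the interface text tells. Its arguments: {"type":"object","properties":{"moves":{"type":"array","items":{"type":"array","items":{"type":"array","items":{"type":"number"}}}},"newtons":{"type":"number"}},"required":["moves"]}

```bash
mkdir -p pics; cat > h.py <<'E'
import numpy as np, cv2
from workcell import bot, vision
def cam(n,save=None):
    c=vision.read_camera(n)
    if save: cv2.imwrite('pics/'+save,cv2.cvtColor(c['image'],cv2.COLOR_RGB2BGR))
    d=c['depth'];v,u=np.mgrid[:d.shape[0],:d.shape[1]]
    P=np.stack([(u-c['K'][0,2])/c['K'][0,0]*d,(v-c['K'][1,2])/c['K'][1,1]*d,d],-1)
    c['P']=(P-c['t'])@c['R']; return c
def ray(c,u,v,z):
    r=c['R'].T@np.linalg.inv(c['K'])@[u,v,1]; o=-c['R'].T@c['t']
    return o+r*(z-o[2])/r[2]
E
python3 - <<'E'
from h import *
for n in('scene','top'):
    c=cam(n,n+'0.png'); print(n,c['K'][0,0],(-c['R'].T@c['t']).round(3))
print(bot.read_state())
E
```

```text
scene 400.50594289016806 [ 0.954 -0.583  0.88 ]
top 440.620764216225 [0.302 0.036 1.445]
{'time': 0.1, 'q': array([ 1.14812699e+00,  2.64693830e-01,  1.60524338e+00, -6.68258827e-06,
        1.27370484e+00, -3.69013643e-02]), 'joint_vel': array([-0.00123083, -0.00118029, -0.00250596,  0.0013344 , -0.00120995,
       -0.00145509]), 'joint_torque': array([ 6.66753986e-04, -5.16705179e+01, -3.68591201e+01,  3.32913055e-05,
        6.22758118e-03, -6.07726520e-05]), 'tool_pos': array([0.25371483, 0.62478618, 0.23007252]), 'tcp_rot': array([-0.60212089, -3.08288037,  0.00313641]), 'wrist_force': array([0.31172379, 0.82620529, 0.29315046]), 'torque': array([-0.03201099, -0.04226117,  0.02454458]), 'grip_force': 0.0, 'width': 1.0000208727791535}
```

View pics/scene0.png

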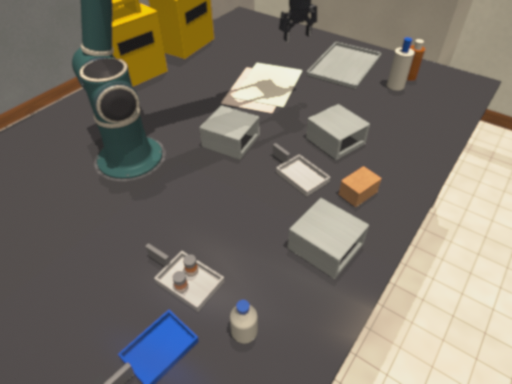

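View pics/top0.png

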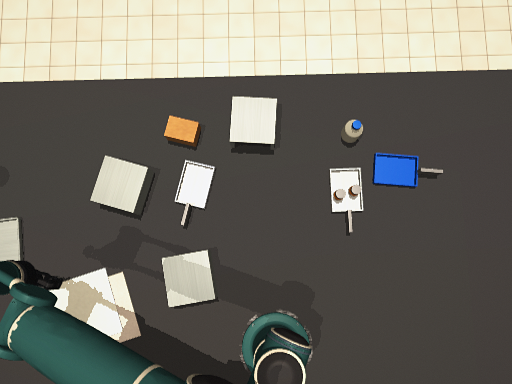

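The look-alikes:
- **Risers (top view):** (253,121), (122,185) and (189,278). The one farthest right is (253,121), which is (328,235) in the scene view.
- **Trays (top view):** (346,190) holds the vials and is the one I want. (195,185) is empty, and (396,170) is blue.

I'll check the choice in one close crop and measure it.

```bash
python3 - <<'E'
from h import *
s=cam('scene');t=cam('top')
a=cv2.resize(s['image'][185:310,135:385],None,fx=3,fy=3,interpolation=3)
b=cv2.resize(t['image'][85:240,220:380],None,fx=1.5,fy=1.5,interpolation=3)
cv2.imwrite('pics/crop1.png',a[:,:,::-1]); cv2.imwrite('pics/crop2.png',cv2.resize(t['image'][85:240,220:380],None,fx=3.8,fy=3.8,interpolation=3)[:,:,::-1])
for n,c,(u0,u1,v0,v1) in (('riser',t,(225,285,90,155)),('tray',t,(322,370,160,240))):
    P=c['P'][v0:v1,u0:u1]; print(n,'depth z pct',np.percentile(P[...,2],[5,50,80,90,95,99]).round(3))
# riser roof top
m=np.zeros((384,512),np.uint8); sl=np.s_[90:155,225:285]; m[sl]=(t['P'][sl][...,2]>0.07)*255
r=cv2.minAreaRect(np.argwhere(m)[:,::-1].astype(np.float32)); print('roof px',r)
print(np.array([ray(t,*p,.084) for p in cv2.boxPoints(r)]).round(4), ray(t,*r[0],.084).round(4))
Pr=t['P'][m>0]; print(Pr.mean(0).round(4))
m=np.zeros((384,512),np.uint8); sl=np.s_[205:280,280:375]; m[sl]=(s['P'][sl][...,2]>0.078)*255
Ps=s['P'][m>0]; print('scene roof',len(Ps),Ps.mean(0).round(4)); r=cv2.minAreaRect((Ps[:,:2]*1000).astype(np.float32)); print(r)
r=cv2.minAreaRect((Pr[:,:2]*1000).astype(np.float32)); print('top depth',r)
# grip: above z 0.03 below y px
for c,sl in((t,np.s_[208:238,340:360]),(s,np.s_[240:268,140:172])):
    P=c['P'][sl].reshape(-1,3); P=P[(P[:,2]>.042)&(P[:,2]<.06)]
    print('grip',len(P),P.mean(0).round(4),np.percentile(P[:,2],[10,90]).round(3)); 
    print(cv2.minAreaRect((P[:,:2]*1000).astype(np.float32)))
P=t['P'][160:240,322:370].reshape(-1,3);Q=P[(P[:,2]>.012)]
print('tray rect',cv2.minAreaRect((Q[Q[:,0]>0][:,:2]*1000).astype(np.float32)))
hsv=cv2.cvtColor(t['image'],cv2.COLOR_RGB2GRAY)
m=np.zeros((384,512),np.uint8);m[160:212,322:370]=(hsv[160:212,322:370]>110)*255
r=cv2.minAreaRect(np.argwhere(m)[:,::-1].astype(np.float32));print('tray px',r,ray(t,*r[0],.022).round(4))
print(np.array([ray(t,*p,.022) for p in cv2.boxPoints(r)]).round(4))
P=t['P'][160:212,322:370].reshape(-1,3);V=P[P[:,2]>.053]
k,l,cc=cv2.kmeans(V[:,:2].astype(np.float32),2,None,(3,50,1e-4),5,2);print('vials',cc)
E
```

```text
riser depth z pct [-0.004  0.08   0.085  0.087  0.088  0.09 ]
tray depth z pct [-0.005  0.002  0.007  0.024  0.052  0.059]
roof px ((255.3292999267578, 119.96341705322266), (51.90282440185547, 56.98267364501953), 83.6598129272461)
[[ 0.7915  0.1469  0.084 ]
 [ 0.8078 -0.0355  0.084 ]
 [ 0.6377 -0.0488  0.084 ]
 [ 0.6216  0.1307  0.084 ]] [0.7139 0.0483 0.084 ]
[0.7109 0.056  0.0938]
scene roof 2554 [0.7246 0.0416 0.0926]
((782.2869262695312, -234.7261962890625), (182.23631286621094, 754.1155395507812), 12.643692970275879)
top depth ((548.8733520507812, 69.99732971191406), (143.85386657714844, 487.0057678222656), 85.28712463378906)
grip 98 [ 0.3886 -0.2418  0.0512] [0.047 0.056]
((387.97442626953125, -242.11375427246094), (70.59407806396484, 13.36238956451416), 0.9999811053276062)
grip 140 [ 0.3934 -0.2453  0.0499] [0.045 0.053]
((391.607177734375, -244.44586181640625), (71.7357177734375, 12.595806121826172), 1.1448837518692017)
tray rect ((395.5247802734375, -165.30477905273438), (179.02757263183594, 407.25213623046875), 48.65793228149414)
tray px ((346.0672302246094, 189.14309692382812), (44.100242614746094, 31.59244728088379), 86.633544921875) [ 0.4933 -0.2415  0.022 ]
[[ 0.5642 -0.1891  0.022 ]
 [ 0.568  -0.2924  0.022 ]
 [ 0.4233 -0.2932  0.022 ]
 [ 0.4195 -0.1912  0.022 ]]
vials [[ 0.48108292 -0.2385088 ]
 [ 0.3017752   0.03640613]]
```

View pics/crop1.png

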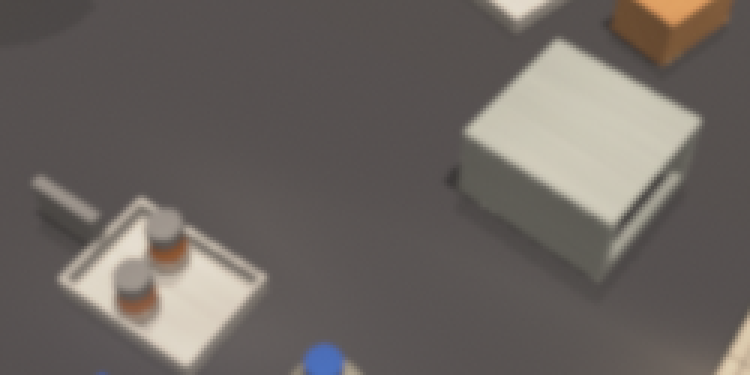

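View pics/crop2.png

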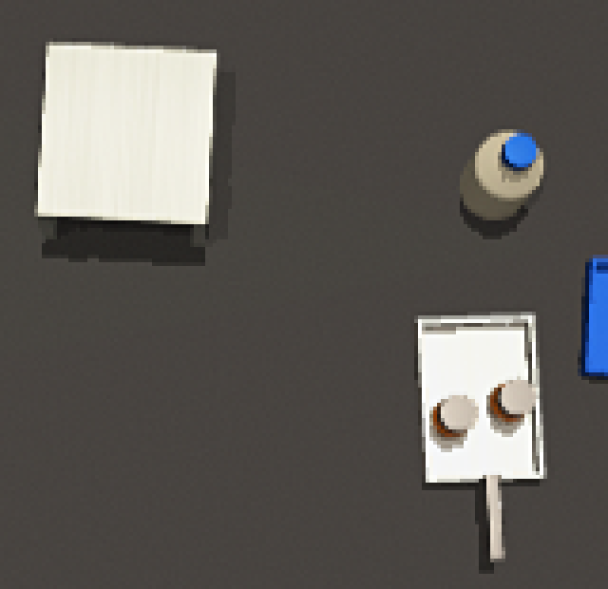

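The crops confirm the choice. The tray holds both vials with its grip towards the robot. The riser's open front faces the robot (dark opening at about (253,145) in the top view), and its stop strip shows at the far +x end (about (350,257) in the scene view). Next I'll triangulate the corners and the grip from both views.

```bash
cat >> h.py <<'E'
def tri(s,a,t,b):
    pr=[c['K']@np.c_[c['R'],c['t']] for c in (s,t)]
    X=cv2.triangulatePoints(pr[0],pr[1],np.float64(a).T,np.float64(b).T); X=(X[:3]/X[3]).T
    return X
def quad(c,sl,thr):
    g=cv2.cvtColor(c['image'],cv2.COLOR_RGB2GRAY); m=np.zeros_like(g); m[sl]=(g[sl]>thr)*255
    k=max(cv2.findContours(m,0,2)[0],key=cv2.contourArea)
    return k,cv2.minAreaRect(k)
E
python3 - <<'E'
from h import *
s=cam('scene');t=cam('top')
S=lambda L:[(x/3+135-.33,y/3+185-.33) for x,y in L]; T=lambda L:[(x/3.8+220-.37,y/3.8+85-.37) for x,y in L]
X=tri(s,S([(463,131),(558,38),(703,122),(612,223)]),t,T([(207,224),(37,214),(47,42),(217,51)]));print('roof tri',X.round(4),X.mean(0).round(4))
X=tri(s,S([(60,279),(142,197),(267,276),(186,368)]),t,T([(545,481),(426,482),(417,318),(536,314)]));print('tray tri',X.round(4),X.mean(0).round(4))
X=tri(s,S([(36,181),(95,218)]),t,T([(496,560),(491,476)]));print('grip tri',X.round(4))
k,r=quad(t,np.s_[90:150,225:285],150)
B=cv2.boxPoints(r);W=np.array([ray(t,*p,.084) for p in B])
print('roof top',r,W.round(4),W.mean(0).round(4))
k,r=quad(t,np.s_[160:211,322:370],120)
B=cv2.boxPoints(r);W=np.array([ray(t,*p,.022) for p in B]);print('tray',W.round(4),W.mean(0))
k,r=quad(t,np.s_[212:236,342:358],110)
W=np.array([ray(t,*p,.052)[:2] for p in cv2.boxPoints(r)]);print('grip',W.round(4),W.mean(0))
R=np.array(__import__('scipy.spatial.transform').spatial.transform.Rotation.from_rotvec(bot.read_state()['tcp_rot']).as_matrix());print(R.round(3))
E
```

```text
roof tri [[ 0.636  -0.0094  0.0825]
 [ 0.6478  0.1322  0.0839]
 [ 0.7977  0.1218  0.0797]
 [ 0.7843 -0.0217  0.0854]] [0.7165 0.0557 0.0829]
tray tri [[ 0.4217 -0.2924  0.017 ]
 [ 0.4221 -0.1917  0.0198]
 [ 0.5634 -0.1904  0.0215]
 [ 0.5647 -0.2924  0.0221]] [ 0.493  -0.2417  0.0201]
grip tri [[ 0.353  -0.2434  0.0456]
 [ 0.423  -0.2423  0.0476]]
roof top ((252.75965881347656, 119.56629180908203), (44.78012466430664, 45.51594924926758), 3.012787342071533) [[ 0.6469  0.1325  0.084 ]
 [ 0.7964  0.1228  0.084 ]
 [ 0.7848 -0.0205  0.084 ]
 [ 0.6358 -0.0089  0.084 ]] [0.716  0.0565 0.084 ]
tray [[ 0.5642 -0.1897  0.022 ]
 [ 0.568  -0.2924  0.022 ]
 [ 0.4242 -0.2932  0.022 ]
 [ 0.4205 -0.1918  0.022 ]] [ 0.49422969 -0.24176634  0.022     ]
grip [[ 0.4161 -0.237 ]
 [ 0.4166 -0.2472]
 [ 0.356  -0.2483]
 [ 0.3556 -0.238 ]] [ 0.38607361 -0.24262213]
[[-0.926  0.376 -0.   ]
 [ 0.376  0.926 -0.001]
 [ 0.    -0.001 -1.   ]]
```

Measurements, which agree with the given sizes and heights:

| Item | Position (m) | Yaw (rad) |
|---|---|---|
| Riser | (0.716, 0.056), roof at about 0.083 | about −0.073 |
| Tray | (0.4935, −0.242) | about 0.012 |
| Grip | y about −0.243, top at about 0.05 | – |

I'll turn the tool first.

>>> play_rows(moves=[[[0, 0, -0.2, 0, 0, 0, 85], [0, 0, -0.2, 0, 0, 0, 85], [0, 0, -0.2, 0, 0, 0, 85], [0, 0, -0.2, 0, 0, 0, 85], [0, 0, 0, 0, 0, 0, 85]]], newtons=60)

```text
time: 0.72
tool_pos: [0.254, 0.6253, 0.2311]
tcp_rot: [0.026, -3.141, 0.0]
wrist_force: [0.3, -0.8, 0.8]
width: 0.994
grip_force: 0.0
```

>>> play_rows(moves=[[[0, 0, 0, -0.2, -0.36, 0, 85], [0, 0, 0, -0.2, -0.36, 0, 85], [0, 0, 0, -0.2, -0.36, 0, 85], [0, 0, 0, -0.2, -0.36, 0, 85], [0, 0, 0, -0.2, -0.36, 0, 85]]])

```text
time: 1.13
tool_pos: [0.357, 0.4452, 0.2313]
tcp_rot: [-0.019, 3.141, 0.0]
wrist_force: [0.5, 0.1, -0.0]
width: 0.995
grip_force: 0.0
```

>>> play_rows(moves=[[[0, 0, 0, -0.2, -0.36, 0, 85], [0, 0, 0, -0.2, -0.36, 0, 85], [0, 0, 0, -0.2, -0.36, 0, 85], [0, 0, 0, -0.2, -0.36, 0, 85], [0, 0, 0, -0.2, -0.36, 0, 85]]])

```text
time: 1.55
tool_pos: [0.4597, 0.2664, 0.2316]
tcp_rot: [-0.018, 3.141, 0.001]
wrist_force: [1.1, 0.3, 0.7]
width: 0.999
grip_force: 0.0
```

>>> play_rows(moves=[[[0, 0, 0, 0, -0.38, 0, 85], [0, 0, 0, 0, -0.38, 0, 85], [0, 0, 0, 0, -0.38, 0, 85], [0, 0, 0, 0, -0.38, 0, 85], [0, 0, 0, 0, -0.38, 0, 85]]])

```text
time: 1.97
tool_pos: [0.4615, 0.0765, 0.2315]
tcp_rot: [-0.018, 3.141, 0.0]
wrist_force: [0.6, -0.1, 0.4]
width: 0.994
grip_force: 0.0
```

>>> play_rows(moves=[[[0, 0, 0, 0.05, -0.33, 0, 85], [0, 0, 0, 0.05, -0.33, 0, 85], [0, 0, 0, 0.05, -0.33, 0, 85], [0, 0, 0, 0.1, -0.33, 0, 85], [0, 0, 0, 0.1, -0.33, 0, 85]]])

```text
time: 2.38
tool_pos: [0.4286, -0.0887, 0.2316]
tcp_rot: [-0.018, 3.141, -0.0]
wrist_force: [0.3, -1.0, 0.2]
width: 0.991
grip_force: 0.0
```

>>> play_rows(moves=[[[0, 0, 0, 0.12, -0.32, 0, 85], [0, 0, 0, 0.12, -0.32, 0, 85], [0, 0, 0, 0.12, -0.32, 0.1, 85], [0, 0, 0, 0.12, -0.32, 0.2, 85], [0, 0, 0, 0.1, -0.27, 0.2, 85]]])

```text
time: 2.8
tool_pos: [0.3732, -0.2456, 0.1822]
tcp_rot: [-0.016, 3.139, -0.004]
wrist_force: [0.7, -0.1, 0.6]
width: 0.993
grip_force: 0.0
```

>>> play_rows(moves=[[[0, 0, 0, 0, 0, 0.2, 85], [0, 0, 0, 0, 0, 0.2, 85], [0, 0, 0, 0, 0, 0, 85]]])

```text
time: 3.05
tool_pos: [0.3702, -0.2417, 0.1373]
tcp_rot: [0.015, -3.135, -0.007]
wrist_force: [0.0, 1.3, -0.8]
width: 0.996
grip_force: 0.0
```

```bash
python3 - <<'E'
from h import *
s=cam('scene');t=cam('top')
print(bot.read_state()['tool_pos'],bot.read_state()['q'])
a=cv2.resize(s['image'][150:320,90:290],None,fx=2.5,fy=2.5);b=cv2.resize(t['image'][150:245,310:400],None,fx=3.2,fy=3.2)
h=min(a.shape[0],b.shape[0]);cv2.imwrite('pics/c3.png',np.hstack([a[:h],b[:h]])[:,:,::-1])
E
```

```text
[ 0.37275968 -0.24265763  0.14093368] [-6.33110800e-01 -1.00835270e-01  2.17140355e+00  5.54735409e-05
  1.07290191e+00 -2.21622393e+00]
```

View pics/c3.png

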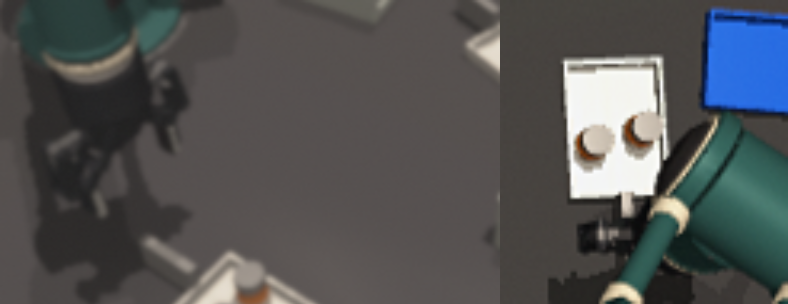

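The fingers straddle the grip line: the finger tips are at about (100,210) and (175,145) in the left panel, with the grip's end between and below them. Descending now.

>>> play_rows(moves=[[[0, 0, 0, 0, 0, 0.25, 85], [0, 0, 0, 0, 0, 0.3, 85], [0, 0, 0, 0, 0, 0.3, 85], [0, 0, 0, 0, 0, 0.2, 85], [0, 0, 0, 0, 0, 0.12, 85]]])

```text
time: 3.57
tool_pos: [0.3736, -0.2424, 0.0237]
tcp_rot: [0.022, -3.141, -0.0]
wrist_force: [0.8, -0.8, 0.9]
width: 0.994
grip_force: 0.0
```

>>> play_rows(moves=[[[0, 0, 0, 0, 0, 0, 40], [0, 0, 0, 0, 0, 0, 30], [0, 0, 0, 0, 0, 0, 25], [0, 0, 0, 0, 0, 0, 20], [0, 0, 0, 0, 0, 0, 18]]])

```text
time: 3.98
tool_pos: [0.3747, -0.2439, 0.0259]
tcp_rot: [-0.022, 3.139, -0.003]
wrist_force: [0.3, -0.6, 0.4]
width: 0.292
grip_force: 0.0
```

>>> play_rows(moves=[[[0, 0, 0, 0, 0, 0, 16], [0, 0, 0, 0, 0, 0, 14], [0, 0, 0, 0, 0, 0, 12], [0, 0, 0, 0, 0, 0, 8], [0, 0, 0, 0, 0, 0, 5]]], newtons=40)

```text
time: 4.4
tool_pos: [0.3737, -0.2435, 0.0249]
tcp_rot: [-0.022, 3.141, -0.001]
wrist_force: [-1.9, -0.1, 6.6]
width: 0.135
grip_force: 40.9
```

```bash
python3 - <<'E'
from h import *
t=cam('top');cam('scene','s4.png')
k,r=quad(t,np.s_[160:211,322:362],120)
W=np.array([ray(t,*p,.022) for p in cv2.boxPoints(r)]);print('tray',W.round(4),W.mean(0))
s=bot.read_state();print(s['tool_pos'],s['tcp_rot'],s['width']*85,s['grip_force'],s['wrist_force'])
E
```

```text
tray [[ 0.5643 -0.1907  0.022 ]
 [ 0.5656 -0.2924  0.022 ]
 [ 0.4257 -0.2899  0.022 ]
 [ 0.4244 -0.1896  0.022 ]] [ 0.49499849 -0.24066759  0.022     ]
[ 0.3737017  -0.24346345  0.02487167] [-2.20073362e-02  3.14092926e+00 -1.02252161e-03] 11.777042722908776 40.90308487415314 [-1.13395967 -1.05725706  5.37595844]
```

View pics/s4.png

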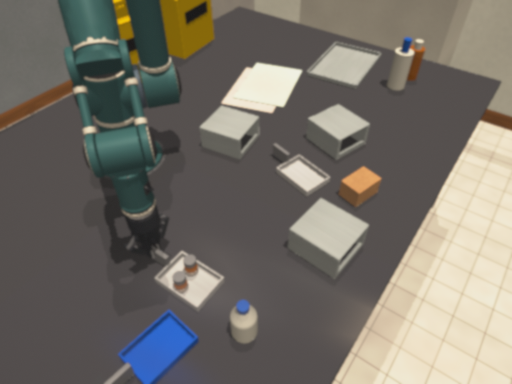

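Gripped at 11.8 mm and 41 N, with both vials standing in the tray at about (180,280) and (190,263). Now I'll slide it sideways, slowly, while turning to the riser's yaw.

>>> play_rows(moves=[[[0, 0, 0, 0, 0.02, 0, 5], [0, 0, 0, 0, 0.04, 0, 5], [0, 0, 0.012, -0.01, 0.06, 0, 5], [0, 0, 0.012, -0.01, 0.08, 0, 5], [0, 0, 0.012, -0.01, 0.1, 0, 5]]], newtons=70)

```text
time: 4.92
tool_pos: [0.377, -0.2133, 0.0249]
tcp_rot: [0.008, 3.14, -0.002]
wrist_force: [0.5, -5.0, 4.6]
width: 0.124
grip_force: 71.8
```

```bash
cat > chk.py <<'E'
from h import *
from scipy.spatial.transform import Rotation as Ro
s=bot.read_state();Y=Ro.from_rotvec(s['tcp_rot']).as_matrix()[:,1];print(s['time'],s['tool_pos'].round(4),'yaw',np.arctan2(-Y[0],Y[1]).round(4),s['wrist_force'].round(1),s['grip_force'])
t=cam('top');p=s['tool_pos'];yaw=np.arctan2(-Y[0],Y[1])
P=t['P'].reshape(-1,3)-[p[0],p[1],0];L=P@np.array([[np.cos(yaw),-np.sin(yaw),0],[np.sin(yaw),np.cos(yaw),0],[0,0,1]])-[.1207,0,0]
q=L[(abs(L[:,0])<.066)&(abs(L[:,1])<.046)&(L[:,2]>.048)&(L[:,2]<.07)]
if len(q)>4:
    _,l,c=cv2.kmeans(q[:,:2].astype(np.float32),2,None,(3,50,1e-4),5,2);print('vial tops in tray',c.round(3).tolist(),np.bincount(l.ravel()))
E
python3 chk.py
```

```text
4.9167 [ 0.377  -0.2133  0.0249] yaw -0.0051 [ 0.5 -5.   4.6] 71.75502419471741
vial tops in tray [[-0.007000000216066837, -0.023000000044703484], [-0.017999999225139618, 0.027000000700354576]] [79 80]
```

>>> play_rows(moves=[[[0, 0, 0.012, -0.01, 0.12, 0, 5], [0, 0, 0.012, -0.01, 0.12, 0, 5], [0, 0, 0.012, -0.01, 0.12, 0, 5], [0, 0, 0.012, -0.01, 0.12, 0, 5], [0, 0, 0.012, -0.01, 0.12, 0, 5]]])

```text
time: 5.38
tool_pos: [0.3828, -0.1527, 0.0249]
tcp_rot: [0.054, 3.14, -0.002]
wrist_force: [0.5, -5.1, 6.3]
width: 0.128
grip_force: 71.8
```

>>> play_rows(moves=[[[0, 0, 0.012, -0.01, 0.12, 0, 5], [0, 0, 0.012, -0.01, 0.12, 0, 5], [0, 0, 0.012, -0.01, 0.12, 0, 5], [0, 0, 0.012, -0.01, 0.12, 0, 5], [0, 0, 0.012, -0.01, 0.12, 0, 5]]])

```text
time: 5.8
tool_pos: [0.3904, -0.0928, 0.0249]
tcp_rot: [0.1, 3.139, -0.002]
wrist_force: [-1.4, -5.3, 6.4]
width: 0.126
grip_force: 71.9
```

>>> play_rows(moves=[[[0, 0, 0, -0.01, 0.12, 0, 5], [0, 0, 0, -0.01, 0.12, 0, 5], [0, 0, 0, -0.01, 0.12, 0, 5], [0, 0, 0, -0.01, 0.12, 0, 5], [0, 0, 0, -0.01, 0.12, 0, 5]]])

```text
time: 6.22
tool_pos: [0.399, -0.0332, 0.0249]
tcp_rot: [0.1, 3.139, -0.002]
wrist_force: [-0.2, -4.8, 7.2]
width: 0.125
grip_force: 72.0
```

```bash
python3 chk.py
```

```text
6.2167 [ 0.399  -0.0332  0.0249] yaw -0.0636 [-0.2 -4.8  7.2] 72.00291037559509
vial tops in tray [[-0.007000000216066837, -0.024000000208616257], [-0.017999999225139618, 0.026000000536441803]] [78 76]
```

>>> play_rows(moves=[[[0, 0, 0.006, -0.015, 0.12, 0, 5], [0, 0, 0.006, -0.015, 0.12, 0, 5], [0, 0, 0.006, -0.015, 0.12, 0, 5], [0, 0, 0, -0.015, 0.12, 0, 5], [0, 0, 0, -0.015, 0.12, 0, 5]]])

```text
time: 6.68
tool_pos: [0.4102, 0.026, 0.0248]
tcp_rot: [0.114, 3.139, -0.002]
wrist_force: [-0.7, -6.4, 8.0]
width: 0.123
grip_force: 72.2
```

>>> play_rows(moves=[[[0, 0, 0, -0.015, 0.12, 0, 5], [0, 0, 0, -0.015, 0.12, 0, 5], [0, 0, 0, -0.015, 0.11, 0, 5], [0, 0, 0, -0.015, 0.09, 0, 5], [0, 0, 0, -0.015, 0.06, 0, 5]]])

```text
time: 7.1
tool_pos: [0.4209, 0.0755, 0.0248]
tcp_rot: [-0.113, -3.139, 0.002]
wrist_force: [-2.5, -6.9, 11.5]
width: 0.124
grip_force: 72.7
```

>>> play_rows(moves=[[[0, 0, 0, 0, 0.03, 0, 5], [0, 0, 0, 0, 0, 0, 5]]])

```text
time: 7.27
tool_pos: [0.4216, 0.0788, 0.0248]
tcp_rot: [0.113, 3.139, 0.0]
wrist_force: [-1.2, -2.6, 8.8]
width: 0.122
grip_force: 72.2
```

```bash
python3 chk.py; python3 - <<'E'
from h import *
t=cam('top','t5.png');cv2.imwrite('pics/t5c.png',cv2.resize(t['image'][80:240,160:340],None,fx=3.7,fy=3.7,interpolation=3)[:,:,::-1])
E
```

```text
7.2667 [0.4216 0.0788 0.0248] yaw -0.0721 [-1.2 -2.6  8.8] 72.18447089195251
vial tops in tray [[-0.017000000923871994, 0.02500000037252903], [-0.007000000216066837, -0.024000000208616257]] [75 76]
```

View pics/t5c.png

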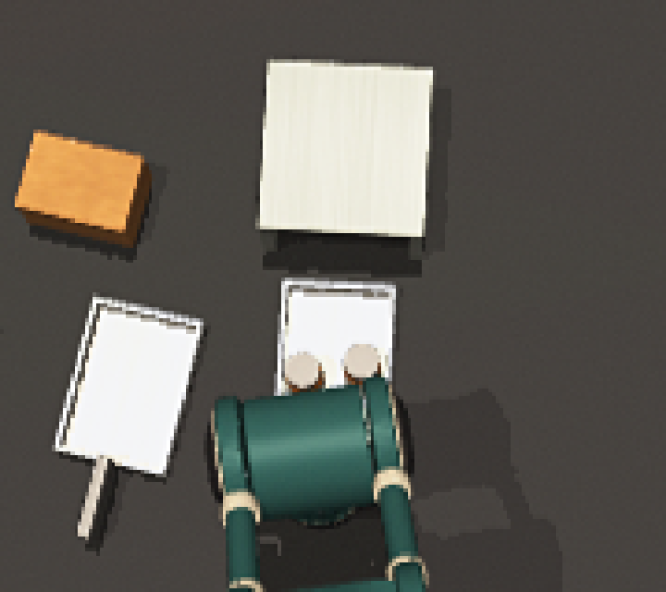

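The tray sits in front of the mouth, with its front corners at crop (283,281) and (396,285), and both vials are upright. I'll check how well it is centred on the riser before inserting.

```bash
python3 - <<'E'
from h import *
t=cam('top');f=lambda x,y,z:ray(t,x/3.7+160-.36,y/3.7+80-.36,z)
a=-.0725
def loc(p): d=p[:2]-[.716,.0562]; return np.round([d[0]*np.cos(a)+d[1]*np.sin(a),-d[0]*np.sin(a)+d[1]*np.cos(a)],4)
for p in((283,281),(396,285)): print('tray front corner',loc(f(*p,.022)))
for p in((259,230),(426,237),(266,60),(434,67)): print('roof',loc(f(*p,.084)))
print('tcp',loc(bot.read_state()['tool_pos']))
E
```

```text
tray front corner [-0.1068  0.0508]
tray front corner [-0.1055 -0.0499]
roof [-0.0766  0.0696]
roof [-0.0758 -0.0735]
roof [0.0747 0.0724]
roof [ 0.0752 -0.0735]
tcp [-0.2953  0.0012]
```

Centred to within about 2 mm against 10 mm of clearance. The travel to the stop is about 173 mm along the tool's −x.

>>> play_rows(moves=[[[0, 0, 0, -0.02, -0.01, 0, 5], [0, 0, 0, -0.05, 0, 0, 5], [0, 0, 0, -0.08, 0, 0, 5], [0, 0, 0, -0.1, 0, 0, 5], [0, 0, 0, -0.1, 0, 0, 5]]])

```text
time: 7.83
tool_pos: [0.4527, 0.0755, 0.0249]
tcp_rot: [-0.114, -3.132, -0.001]
wrist_force: [-11.1, 0.2, 22.2]
width: 0.128
grip_force: 74.3
```

>>> play_rows(moves=[[[0, 0, 0, -0.1, 0, 0, 5], [0, 0, 0, -0.1, 0, 0, 5], [0, 0, 0, -0.1, 0, 0, 5], [0, 0, 0, -0.1, 0, 0, 5], [0, 0, 0, -0.1, 0, 0, 5]]])

```text
time: 8.25
tool_pos: [0.5029, 0.072, 0.0249]
tcp_rot: [-0.114, -3.132, -0.001]
wrist_force: [-12.0, 1.0, 20.3]
width: 0.125
grip_force: 74.0
```

```bash
python3 chk.py
```

```text
8.25 [0.5029 0.072  0.0249] yaw -0.0725 [-12.    1.   20.3] 73.99040222167969
vial tops in tray [[0.0020000000949949026, -0.02199999988079071], [-0.006000000052154064, 0.028999999165534973]] [18  7]
```

>>> play_rows(moves=[[[0, 0, 0, -0.1, 0, -0.003, 5], [0, 0, 0, -0.1, 0, -0.002, 5], [0, 0, 0, -0.1, 0, 0, 5], [0, 0, 0, -0.1, 0, 0, 5], [0, 0, 0, -0.1, 0, 0, 5]]])

```text
time: 8.72
tool_pos: [0.5526, 0.0684, 0.0248]
tcp_rot: [-0.114, -3.132, -0.001]
wrist_force: [-8.8, 1.1, 14.3]
width: 0.129
grip_force: 73.3
```

>>> play_rows(moves=[[[0, 0, 0, -0.09, 0, 0, 5], [0, 0, 0, -0.07, 0, 0, 5], [0, 0, 0, -0.06, 0, 0, 5], [0, 0, 0, -0.05, 0, 0, 5], [0, 0, 0, -0.04, 0, 0, 5]]])

```text
time: 9.13
tool_pos: [0.5838, 0.0662, 0.0248]
tcp_rot: [-0.114, -3.133, -0.001]
wrist_force: [-8.2, -0.1, 13.7]
width: 0.124
grip_force: 73.1
```

>>> play_rows(moves=[[[0, 0, 0, -0.02, 0, 0, 5], [0, 0, 0, -0.02, 0, 0, 5], [0, 0, 0, -0.02, 0, 0, 5]]])

```text
time: 9.38
tool_pos: [0.5894, 0.0658, 0.0248]
tcp_rot: [-0.114, -3.132, -0.001]
wrist_force: [-8.5, 0.8, 12.8]
width: 0.127
grip_force: 73.0
```

```bash
python3 chk.py; python3 - <<'E'
from h import *
s=cam('scene');cv2.imwrite('pics/s6.png',cv2.resize(s['image'][150:290,200:400],None,fx=3.7,fy=3.7,interpolation=3)[:,:,::-1])
E
```

```text
9.3833 [0.5894 0.0658 0.0248] yaw -0.0725 [-8.5  0.8 12.8] 73.04524898529053
```

View pics/s6.png

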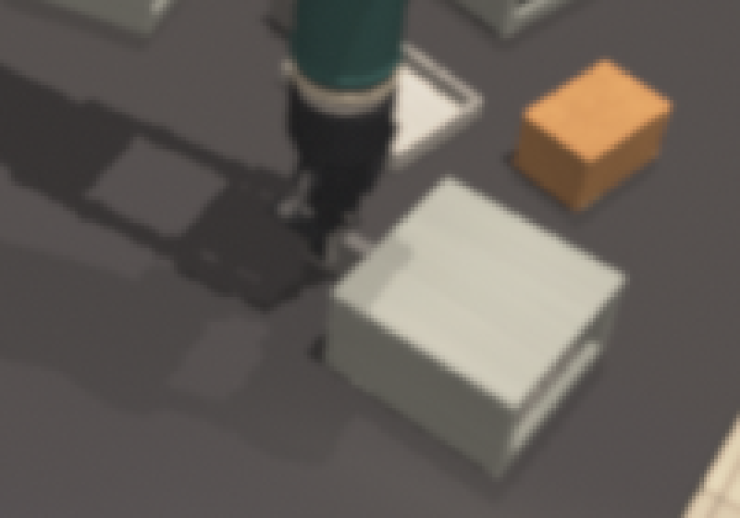

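The tray is inside, with only the grip and gripper outside the front (crop (340,250)). Now creeping forward to contact.

>>> play_rows(moves=[[[0, 0, 0, -0.01, 0, 0, 5], [0, 0, 0, -0.01, 0, 0, 5], [0, 0, 0, -0.01, 0, 0, 5]]])

```text
time: 9.73
tool_pos: [0.5923, 0.0656, 0.0248]
tcp_rot: [-0.114, -3.132, -0.001]
wrist_force: [-8.4, 1.1, 12.9]
width: 0.13
grip_force: 73.1
```

>>> play_rows(moves=[[[0, 0, 0, -0.01, 0, 0, 5], [0, 0, 0, -0.01, 0, 0, 5]]])

```text
time: 9.9
tool_pos: [0.5938, 0.0655, 0.0248]
tcp_rot: [-0.114, -3.131, -0.001]
wrist_force: [-12.4, 1.3, 16.9]
width: 0.126
grip_force: 73.5
```

>>> play_rows(moves=[[[0, 0, 0, -0.01, 0, 0, 5], [0, 0, 0, 0, 0, 0, 5]]])

```text
time: 10.07
tool_pos: [0.5938, 0.0655, 0.0248]
tcp_rot: [-0.114, -3.129, -0.001]
wrist_force: [-12.7, 1.1, 18.0]
width: 0.127
grip_force: 73.8
```

The tray has stopped advancing: TCP x holds at 0.5938 (0.5926 predicted), so it is against the stop. I'll relax slightly, then release and retreat.

>>> play_rows(moves=[[[0, 0, 0, 0.01, 0, 0, 5], [0, 0, 0, 0, 0, 0, 14], [0, 0, 0, 0, 0, 0, 25], [0, 0, 0, 0, 0, 0, 40], [0, 0, 0, 0, 0, 0, 45]]])

```text
time: 10.48
tool_pos: [0.5973, 0.0644, 0.024]
tcp_rot: [-0.114, -3.138, -0.0]
wrist_force: [0.7, 0.8, 0.4]
width: 0.525
grip_force: 0.0
```

>>> play_rows(moves=[[[0, 0, 0, 0, 0, -0.05, 45], [0, 0, 0, 0, 0, -0.15, 45], [0, 0, 0, 0, 0, -0.25, 45], [0, 0, 0, 0, 0, -0.3, 45], [0, 0, 0, 0, 0, -0.3, 45]]])

```text
time: 10.9
tool_pos: [0.5972, 0.0639, 0.1302]
tcp_rot: [-0.115, -3.137, 0.0]
wrist_force: [0.4, -0.0, 1.0]
width: 0.527
grip_force: 0.0
```

>>> play_rows(moves=[[[0, 0, 0, 0.3, 0, -0.2, 45], [0, 0, 0, 0.4, 0, 0, 45], [0, 0, 0, 0.4, 0, 0, 45], [0, 0, 0, 0, 0, 0, 45], [0, 0, 0, 0, 0, 0, 45]]])

```text
time: 11.32
tool_pos: [0.4853, 0.072, 0.1491]
tcp_rot: [-0.113, -3.138, 0.0]
wrist_force: [0.8, -0.6, 0.4]
width: 0.53
grip_force: 0.0
```

```bash
python3 - <<'E'
from h import *
s=cam('scene');t=cam('top')
a=cv2.resize(s['image'][150:290,200:400],None,fx=2,fy=2,interpolation=3);b=cv2.resize(t['image'][80:220,160:330],None,fx=2,fy=2,interpolation=3)
cv2.imwrite('pics/f.png',np.hstack([a,b])[:,:,::-1])
# grip top: points between z .04-.06 in front of riser
d=t['P'].reshape(-1,3)-[.716,.0562,0];a=-.0725
L=np.c_[d[:,0]*np.cos(a)+d[:,1]*np.sin(a),-d[:,0]*np.sin(a)+d[:,1]*np.cos(a),d[:,2]]
for d2 in (s,):
    e=d2['P'].reshape(-1,3)-[.716,.0562,0];L2=np.c_[e[:,0]*np.cos(a)+e[:,1]*np.sin(a),-e[:,0]*np.sin(a)+e[:,1]*np.cos(a),e[:,2]]
for q in(L,L2):
    q=q[(q[:,0]>-.2)&(q[:,0]<-.08)&(abs(q[:,1])<.03)&(q[:,2]>.038)&(q[:,2]<.065)];print(len(q),q.min(0).round(4) if len(q) else '',q.mean(0).round(4) if len(q) else '')
st=bot.read_state();print(st['tool_pos'],st['wrist_force'],st['width'])
E
```

```text
0  
107 [-0.1419 -0.0076  0.0384] [-0.1146 -0.0022  0.0488]
[0.48917297 0.07202567 0.15048353] [ 0.37318353 -0.47138581  0.45141133] 0.5285517600913662
```

View pics/f.png

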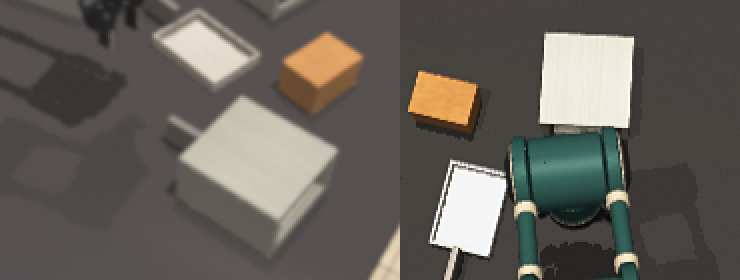

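The tray is home: its grip ends at −0.142 in the riser frame (−0.143 expected), it is centred, and the bystanders haven't moved. The gripper is clear, so I'm handing in.

```bash
python3 -c "
from workcell import bot
print(bot.finish_job())"
```

```text
the job is handed in; nothing more can be done
None
```

The vial tray is under the rightmost riser and against the stop strip by my measurements, and the gripper is open and clear. Both vials were upright when last visible as they went under the roof, the bystanders look unmoved, and the job was handed in at about 11.4 s; no verdict came back.

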